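# Put the pill jar away in the medicine safe

## Task

Put the white pill jar away in the medicine safe: turn the safe's sprung latch knob clockwise to its stop and let go, so that it springs back and the lid rises fully open. Set the jar down gently, upright on the safe's floor beside the bottle already in there, then press the lid down until the latch catches and holds it shut. Do not knock over or shove aside the bottle in the safe or the things on the counter.

Things in the scene. Friction and masses are not known exactly. Their poses are not given: they have to be found in the camera images.
- safe: Grey steel medicine safe, fixed: 290 deep (x) x 300 wide (y) x 110 high. Origin: centre of underside; x points from the front (knob side) to the hinge side, z up. Front deck x -145 to -40, height 110. Behind it the well under the lid: floor at 8, x -24 to 140, y -145 to 145, side and back walls 104 high, front ledge 66 high (x -40 to -24). Clear height under the shut lid 96.
- knob (a joint): Turn of the latch knob, rad: 0 home, grows clockwise seen from above, stop at 1.30. A spring turns it home when let go (0.03 N m at home, 0.06 at the stop). Past about 1.2 it withdraws the latch bolt and frees the lid, which rises by itself.
- knob_grip (a point): Point on the knob's axis, 134 above the counter, 107 in front of the safe's origin. Steel disc 60 diameter x 8 on the deck, and on it a bar grip 60 long x 14 thick, 8 to 33 above the deck (height 118 to 143). At home the bar lies along the safe's y. This frame's y is along the bar and turns with it. The lid's near edge is 69 from the axis.
- lid (a joint): Lid angle, rad: 0 shut, 1.57 fully open (upright). A damped spring raises it in 2 to 3 s once freed and holds it up. Pressing it down takes 1 to 3 N at the edge, and about 6 N over the last 25 mm, as the sloped spring bolt gives way (the knob turns meanwhile), then snaps over the strike roller at 0 and holds the lid.
- lid_edge (a point): Middle of the lid's free (near) edge, on its outer face; moves with the lid. The lid is a steel plate 183 x 298 x 6 with a flange 12 deep turned inwards along the free edge, and at the middle of that edge a strike tab 66 wide and 35 deep. Shut, its outer face is level with the deck.
- lid_hinge (a point): Middle of the lid's hinge axis (parallel to the safe's y), 148 behind the safe's origin and 107 above the counter; the lid's free edge is 186 from it and the outer face 3 above it when shut.
- well (a point): Centre of the well's floor: 58 behind the safe's origin, 8 above the counter.
- jar: White plastic pill jar, round, 85 high: body 52 diameter up to 62, ribbed screw cap 47 diameter from 66 to the top; about 120 g. Stands alone on the counter, left of the safe. Origin: centre of its underside, z up.
- amber: Amber glass medicine bottle with black cap, 48 diameter, 80 high, standing in the well. Origin: centre of its underside, z up. At the start it is hidden under the lid. Bystander: leave it standing.
- tumbler: White tumbler, 72 diameter x 100, with two toothbrushes reaching to about 175. Origin: centre of its underside. Bystander.
- tin: Flat round aluminium cream tin, 93 diameter x 25. Origin: centre of its underside. Bystander.
- lotion: White pump bottle, 68 diameter, 177 high. Origin: centre of its underside. Bystander.
Mind the look-alikes: they are no part of the job. Leave any brown or green look-alike of the jar alone.

How it is judged:
By the outcome, as a careful person would: the job done as asked, in the order asked, and still so for the second after the job is handed in, with the robot touching nothing.
It also fails if it takes over 70 s, if anything falls off the work surface, if the arm or the gripper's body presses on something with over 40 N, if the wrist force passes 120 N, or if a joint passes its speed limit or range.

## Robot

A 7-joint arm with a two-finger parallel gripper is mounted at the origin on the work surface. World frame = base frame: x ahead of the robot, y to its left, z up, the work surface at z = 0. Lengths are in m, angles in rad, forces in N, time in s.
With the tool pointing down it reaches from about 0.4 to 0.85 m from the base axis. Payload 4.5 kg.
Tool frame: the origin (TCP) lies at the very end of the fingers, on their centre line; the grasp point (between the pads) lies 19 mm behind it; z points along the fingers, y is the line along which they close (so a half turn about z gives the same grasp; the last joint's range is limited). The gripper opens to 88 mm and grips with 3 to 60 N. Pads are 18 mm wide; open, the fingers measure 123 mm over their backs; the gripper's body (75 mm by 187 mm) begins 45 mm behind the grasp point.
Start: joints at [-1.26, 0.689, -0.195, 1.565, 0.157, 0.902, -0.215], TCP at [0.171, 0.601, 0.239] pointing down, gripper open.
Joint ranges: [-3.01, 3.01], [-0.46, 2.08], [-1.47, 1.51], [0.13, 2.56], [-1, 4.14], [0.04, 2.09], [-2.66, 2.66]. Speed limits (rad/s): [2.57, 2.57, 3.14, 3.14, 3.14, 3.14, 3.14].

## Interface

Orientations are given as a unit quaternion [x, y, z, w].
In Python, from plant import r gives the robot as it stands. The module is installed in compiled form; this text tells all that it offers.
- The arm moves only by the shell command python3 -m pendant 'ROWS' [FORCE]. ROWS is JSON, one flat list of numbers, 7 for each row, row after row: the opening, from 0 (shut) to 1 (fully open), then the shift along the tool's x, y, z scaled (see below), then the turn, a rotation vector about the tool's x, y, z scaled (see below). A call has 1 to 12 rows; each row is the pose to reach, as a shift and turn from the pose commanded when the call began, along the tool's axes at that moment; what a row does not reach only later rows make up. The controller multiplies each number of a shift by 0.15 m and each number of a turn by pi/2 rad. A row lasts 1/10 s, in which the tool goes at most 50 mm and 8.59 degrees, less where a joint would pass 70% of its speed; a pose out of reach is approached as far as the arm can. A call with a number of a shift or a turn outside -1 to 1 is refused whole. A call with a gripper value outside its range is refused whole. The fingers move at their own pace and stop on an object; FORCE is the grip in N (left out, the last holds). Time passes only in rows, so rows that repeat a pose let the fingers close. It gives the time, the measured TCP pose, the force, the opening and the grip force at its end, in the units of the state.
- r.get_state(): the state, without advancing time (a new reading comes with each control period).
- r.snapshot(name): name is "scene" or "top" or "wrist"; returns a dict with "img" (420x560x3 uint8, red, green, blue), "mtx" (3x3 intrinsics, pixels), "k1" (the pictures are not rectified: a ray, as slopes to the right and down, at radius r is drawn at 1 + k1 r^2 times it, then the intrinsics apply), "cam_to_world" (4x4, takes a point from camera to world coordinates). Camera axes: x right, y up, looking along -z (the intrinsics and any distortion apply to the point x, -y, -z); pixel columns grow to the right and rows downward; lengths in m; the calibration is good to about 2 mm. A picture is of the moment at which its call begins. There is no depth.
- r.finish_job(): hands the job in; it is judged then, once.
The state is a dict: "clock": time; "q": joint angles; "qd": joint speeds; "joint_torque": joint torques, N m; "tool_pos": TCP position; "eef_rot": TCP orientation; "contact_force": force on the tool from outside, world axes, zero at the start; "moment": the same for the moment, N m; "opening": opening from 0.0 (shut) to 1.0 (fully open); "finger_force": force on a finger pad.
Only numpy, scipy, OpenCV 4.12 (cv2) and the standard library are available. Lean on these libraries where they do the work, as an engineer would, in place of code of your own. Each camera call takes 0.05 s, during which the arm holds its last target. There are 200 camera calls.

## Working session

There is one attempt and no reset: what is moved stays moved. The work goes in short steps, Python scripts to look and compute and a shell command to move; the robot and the scene stay as the last step left them, time stands still between calls to the robot, and variables do not carry over. Pictures are saved under pics/ and viewed, at most 12 in all, crops included, and the job is handed in when it is done.

```bash
mkdir -p pics; cat > h.py <<'E'
import numpy as np, cv2, json
from plant import r
from scipy.spatial.transform import Rotation as R
def snap(n,f):
    s=r.snapshot(n); cv2.imwrite(f'pics/{f}.png',s['img'][:,:,::-1]); 
    np.savez(f'pics/{f}.npz',K=s['mtx'],k1=s['k1'],T=s['cam_to_world']); return s
def ray(f,u,v):
    d=np.load(f'pics/{f}.npz');K=d['K'];T=d['T'];k=float(d['k1'])
    p=np.array([(u-K[0,2])/K[0,0],(v-K[1,2])/K[1,1]]);q=p.copy()
    for _ in range(30): q=p/(1+k*(q@q))
    D=T[:3,:3]@np.array([q[0],-q[1],-1]);return T[:3,3],D/np.linalg.norm(D)
def atz(f,u,v,z):
    o,d=ray(f,u,v);return o+d*(z-o[2])/d[2]
def tri(*obs):
    A=np.zeros((3,3));b=np.zeros(3);L=[ray(*o) for o in obs]
    for o,d in L:
        P=np.eye(3)-np.outer(d,d);A+=P;b+=P@o
    x=np.linalg.solve(A,b);return x,[np.linalg.norm((np.eye(3)-np.outer(d,d))@(x-o)) for o,d in L]
def proj(f,X):
    d=np.load(f'pics/{f}.npz');K=d['K'];T=d['T'];k=float(d['k1'])
    c=T[:3,:3].T@(np.array(X)-T[:3,3]);s=np.array([c[0],-c[1]])/-c[2];s=s*(1+k*(s@s))
    return K[0,0]*s[0]+K[0,2],K[1,1]*s[1]+K[1,2]
def rel(X,cz=None):
    "world point -> tool shift units; cz = yaw change of tool"
    s=r.get_state();Rt=R.from_quat(s['eef_rot']);return Rt.inv().apply(np.array(X)-s['tool_pos'])/0.15
E
python3 - <<'E'
from h import *
for n in ['scene','top','wrist']: snap(n,n+'0')
a=cv2.imread('pics/scene0.png');b=cv2.imread('pics/top0.png')
cv2.imwrite('pics/s.png',cv2.resize(a,(800,600)));cv2.imwrite('pics/t.png',cv2.resize(b,(800,600)))
s=r.get_state();print(s, R.from_quat(s['eef_rot']).as_matrix().round(3))
for n in ['scene0','top0','wrist0']:
    d=np.load(f'pics/{n}.npz');print(d['T'].round(3).tolist(),d['K'][0,0],d['k1'])
E
```

```text
{'clock': 0.15, 'q': array([-1.26019311,  0.6897328 , -0.19455236,  1.56609046,  0.15730014,
        0.90248462, -0.21511066]), 'qd': array([-5.14345925e-04, -1.57109995e-03, -1.61342904e-03, -3.74034623e-03,
        5.33621083e-05, -2.96813694e-04,  8.54942519e-04]), 'joint_torque': array([-1.38767755e-03, -5.27859485e+01, -1.26876879e+00, -1.53584325e+01,
       -5.26063854e-02,  3.96907039e-03,  9.71135159e-05]), 'tool_pos': array([0.17069411, 0.60075419, 0.23813533]), 'eef_rot': array([ 1.37924377e-01,  9.90442541e-01, -6.60524604e-04, -4.87075332e-05]), 'contact_force': array([ 0.42966013, -0.15406639, -0.16650337]), 'moment': array([0.03018597, 0.0085214 , 0.0489219 ]), 'finger_force': 0.0, 'opening': 1.0010666679964075} [[-0.962  0.273 -0.   ]
 [ 0.273  0.962 -0.001]
 [-0.    -0.001 -1.   ]]
[[-0.451, -0.59, 0.67, 1.427], [0.892, -0.313, 0.325, 0.408], [0.018, 0.745, 0.667, 0.935], [0.0, 0.0, 0.0, 1.0]] 395.88164566423575 0.010533807529889012
[[-0.025, 0.993, -0.113, 0.454], [-1.0, -0.026, -0.011, 0.005], [-0.014, 0.113, 0.993, 1.113], [0.0, 0.0, 0.0, 1.0]] 417.93060996202803 -0.10387297522949884
[[0.274, -0.911, -0.309, 0.09], [0.962, 0.259, 0.089, 0.624], [-0.001, -0.322, 0.947, 0.385], [0.0, 0.0, 0.0, 1.0]] 350.0443729585252 -0.07074734735084195
```

View pics/s.png

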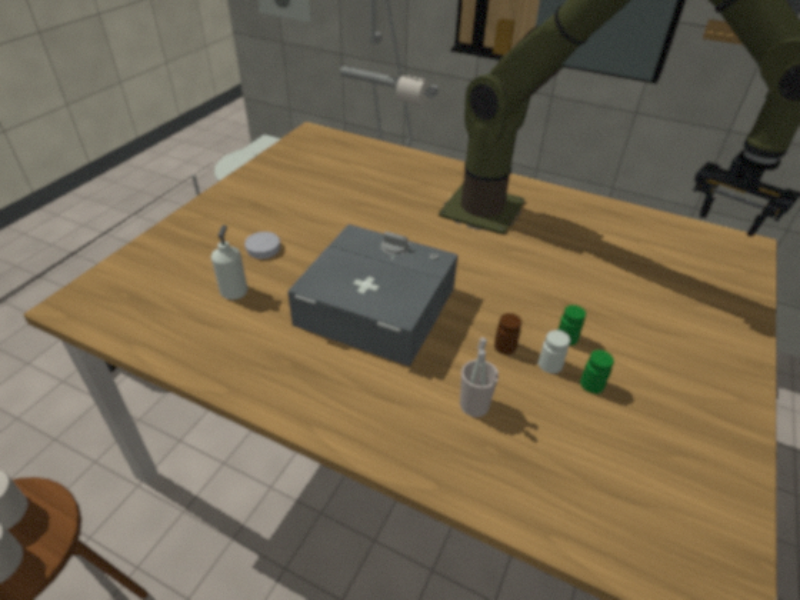

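View pics/t.png

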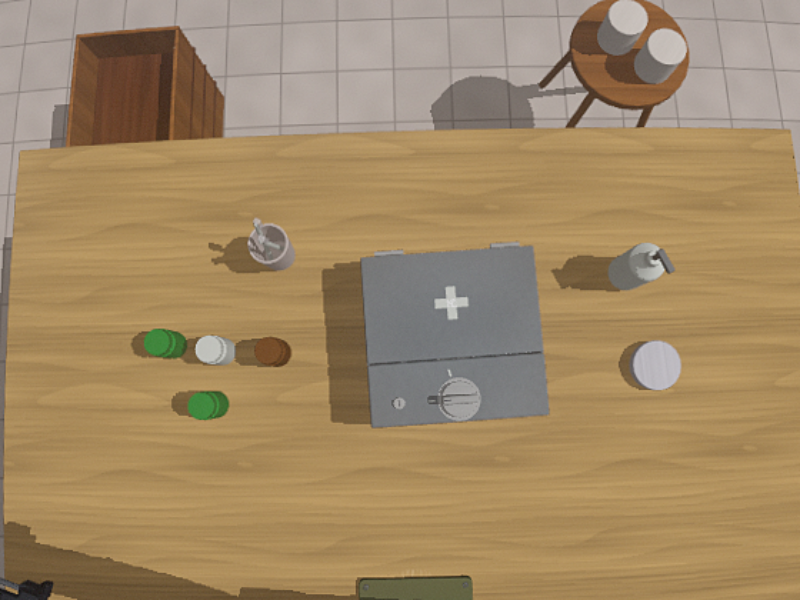

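The scene view shows the white jar at (555,352) between the brown (508,333) and two green (572,324; 597,371) look-alikes, and the safe at (375,290). In the top view, the jar is at (212,350), the brown look-alike at (270,352), the greens at (165,343) and (207,405), and the knob at (458,399). I'll crop these to read them closer.

```bash
python3 - <<'E'
from h import *
def c(f,x,y):return cv2.resize(cv2.imread(f'pics/{f}.png')[y:y+100,x:x+133],(400,300),interpolation=cv2.INTER_CUBIC)
m=np.vstack([np.hstack([c('top0',90,215),c('top0',250,215)]),np.hstack([c('scene0',320,195),c('scene0',200,150)])])
cv2.imwrite('pics/m1.png',m)
E
```

```text
(no output)
```

View pics/m1.png

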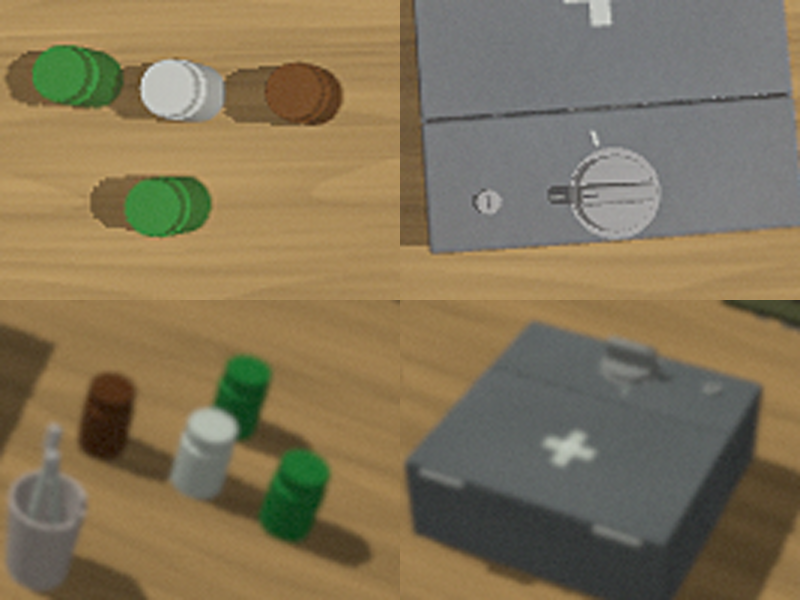

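```bash
python3 - <<'E'
from h import *
k=133/400
T=lambda x,y,ox,oy:(x*k+ox-.33,y*k+oy-.33)
jt=T(169,89,90,215);js=T(213,121,320,195)
print('jar',tri(('top0',*jt),('scene0',*js)), atz('top0',*jt,.085))
for n,p in dict(greenL=(61,73),brown=(296,92),greenN=(156,206)).items(): print(n,atz('top0',*T(*p,90,215),.085).round(4))
kt=T(214,193,250,215);print('disc',atz('top0',*kt,.118))
for n,p in dict(nearL=(31,252),splitL=(27,121),splitR=(387,94)).items(): print(n,atz('top0',*T(*p,250,215),.110).round(4))
for n,p in dict(nearR=(133,23),nearL=(360,83),farR=(8,162),farL=(260,243)).items(): print('s',n,atz('scene0',*T(*p,200,150),.110).round(4))
g=lambda x,y:(x*.7,y*.7)
for n,p in dict(nearL=(372,427),nearR=(548,414),farL=(361,258),farR=(532,246)).items(): print('t',n,atz('top0',*g(*p),.110).round(4))
print('near left tri',tri(('top0',*T(31,252,250,215)),('scene0',*T(360,83,200,150))))
print('tumbler',atz('top0',*g(269,244),.1),atz('scene0',*g(479,375),.1),'lotion',atz('top0',*g(648,258),.14))
E
```

```text
jar (array([0.52043915, 0.35143928, 0.08707241]), [np.float64(0.0002108745362150284), np.float64(0.00021087453621504887)]) [0.52063764 0.35192889 0.085     ]
greenL [0.536  0.4454 0.085 ]
brown [0.5158 0.2448 0.085 ]
greenN [0.4242 0.3625 0.085 ]
disc [ 0.42656772 -0.07799197  0.118     ]
nearL [0.3836 0.0673 0.11  ]
splitL [0.4871 0.0683 0.11  ]
splitR [ 0.5009 -0.2199  0.11  ]
s nearR [ 0.4045 -0.2244  0.11  ]
s nearL [0.3853 0.0639 0.11  ]
s farR [ 0.6867 -0.2108  0.11  ]
s farL [0.6712 0.0749 0.11  ]
t nearL [0.3825 0.0663 0.11  ]
t nearR [ 0.3959 -0.2278  0.11  ]
t farL [0.6687 0.0795 0.11  ]
t farR [ 0.6821 -0.2148  0.11  ]
near left tri (array([0.3842948 , 0.06552623, 0.10987808]), [np.float64(0.0018696686927238229), np.float64(0.001869668692723983)])
tumbler [0.70076357 0.24104412 0.1       ] [0.71081527 0.24478239 0.1       ] lotion [ 0.65077448 -0.40461457  0.14      ]
```

Reading the crops: jar cap at (169,89) in the top tile and (213,421) in the scene tile, giving x=0.520, y=0.352, height 87 mm. The knob disc is at (614,193), giving (0.426,-0.078). The safe's yaw is about +2.6°. I'll move over the knob now, turning the tool so it closes along the safe's x.

```bash
python3 -m pendant '[1,-0.9,-0.15,0,0,0,0.794, 1,-0.9,-0.15,0,0,0,0.794, 1,-0.9,-0.15,0,0,0,0.794, 1,-0.9,-0.15,0,0,0,0.794, 1,-0.9,-0.15,0,0,0,0.794, 1,-0.9,-0.15,0,0,0,0.794, 1,-0.9,-0.15,0,0,0,0.794, 1,-0.9,-0.15,0,0,0,0.794, 1,-0.9,-0.15,0,0,0,0.794, 1,-0.9,-0.15,0,0,0,0.794]'
python3 -m pendant '[1,-1,0.85,0,0,0,0, 1,-1,0.85,0,0,0,0, 1,-1,0.85,0,0,0,0, 1,-1,0.85,0,0,0,0, 1,-1,0.85,0,0,0,0]'
python3 -m pendant '[1,-1,0,0,0,0,0, 1,-1,0,0,0,0,0, 1,-1,0,0,0,0,0, 1,-1,0,0,0,0,0]'
python3 - <<'E'
from h import *
s=r.get_state();print(s['clock'],s['q'].round(2),s['tool_pos'].round(4),R.from_quat(s['eef_rot']).as_matrix().round(3).tolist());print(rel([.4254,-.0785,.24]))
E
```

```text
clock: 1.15
tool_pos: [0.2942, 0.5426, 0.2384]
eef_rot: [0.69, 0.724, -0.0, 0.0]
contact_force: [0.0, 0.1, 0.5]
opening: 0.998
finger_force: 0.0
clock: 1.65
tool_pos: [0.4355, 0.3908, 0.239]
eef_rot: [0.695, 0.719, -0.0, 0.003]
contact_force: [0.6, -0.0, 0.3]
opening: 1.0
finger_force: 0.0
clock: 2.05
tool_pos: [0.4361, 0.2407, 0.2388]
eef_rot: [0.694, 0.72, -0.003, 0.001]
contact_force: [-0.1, -0.1, -0.0]
opening: 1.004
finger_force: 0.0
2.05 [-0.67  0.53  0.11  1.95 -0.08  0.67 -0.47] [0.4361 0.2407 0.2388] [[-0.037, 0.999, -0.002], [0.999, 0.037, -0.006], [-0.006, -0.002, -1.0]]
[-2.12406432 -0.15057931  0.00412751]
```

```bash
python3 -m pendant '[1,-1,0,0,0,0,0, 1,-1,0,0,0,0,0, 1,-1,0,0,0,0,0, 1,-1,0,0,0,0,0]'
python3 -m pendant '[1,-1,-0.1,0,0,0,0, 1,-1,-0.1,0,0,0,0, 1,-1,-0.1,0,0,0,0, 1,-1,-0.1,0,0,0,0, 1,-1,-0.1,0,0,0,0]'
python3 - <<'E'
from h import *
snap('wrist','w1');snap('top','t1');a=cv2.imread('pics/w1.png');cv2.imwrite('pics/w1b.png',cv2.resize(a,(800,600)))
s=r.get_state();print(s['clock'],s['q'].round(2),s['tool_pos'].round(4),R.from_quat(s['eef_rot']).as_matrix().round(3).tolist());print(rel([.4254,-.0785,.122]))
print(np.array(proj('w1',[.4254,-.0785,.143]))/.7,np.array(proj('w1',[.4254,-.0785,.118]))/.7)
E
```

```text
clock: 2.45
tool_pos: [0.4429, 0.0918, 0.2389]
eef_rot: [0.694, 0.72, -0.002, 0.001]
contact_force: [0.2, -0.5, 0.0]
opening: 0.998
finger_force: 0.0
clock: 2.95
tool_pos: [0.4353, -0.0516, 0.2387]
eef_rot: [0.691, 0.723, 0.0, -0.0]
contact_force: [0.5, 0.9, -0.3]
opening: 0.997
finger_force: 0.0
3.05 [-0.03  0.45  0.05  2.11 -0.04  0.58  0.11] [ 0.4355 -0.0493  0.2387] [[-0.05, 0.999, 0.0], [0.999, 0.05, 0.001], [0.001, 0.0, -1.0]]
[-0.19233129 -0.07716196  0.77755273]
[373.61905162 353.7335905 ] [375.38217614 335.78293505]
```

View pics/w1b.png

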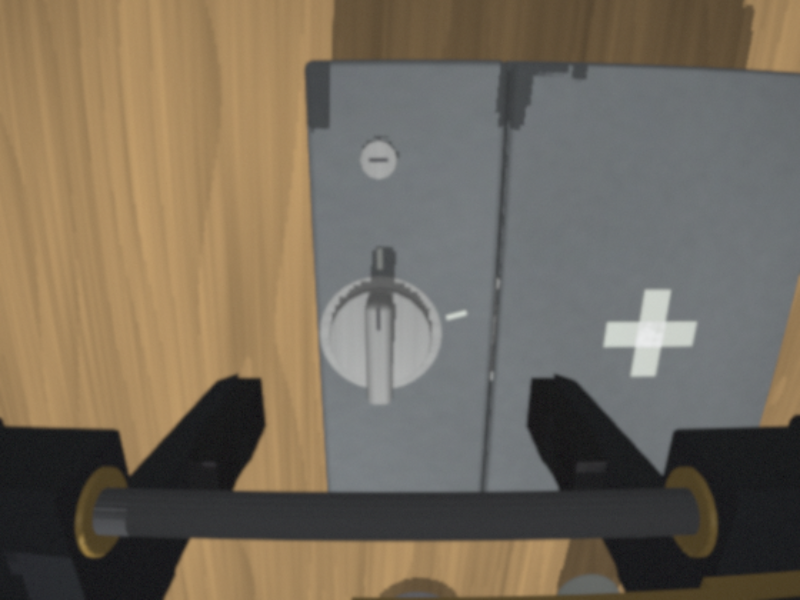

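The wrist view shows the disc centred at (381,332) and the bar's top face running from (378,304) to (379,404). I'll take the knob position from those.

```bash
python3 - <<'E'
from h import *
for p,z in [((379,354),.143),((381,332),.118),((378.5,304),.143),((379,404),.143)]: print(atz('w1',p[0]*.7,p[1]*.7,z))
print(rel([.4270,-.0785,.122]))
E
```

```text
[ 0.4282573  -0.07852663  0.143     ]
[ 0.42855993 -0.07600377  0.118     ]
[ 0.42705812 -0.05054203  0.143     ]
[ 0.42926067 -0.10869355  0.143     ]
[-0.19286663 -0.06650874  0.77755605]
```

```bash
python3 -m pendant '[1,-0.19,-0.06,0.3,0,0,0, 1,-0.19,-0.06,0.5,0,0,0, 1,-0.19,-0.06,0.65,0,0,0, 1,-0.19,-0.06,0.77,0,0,0, 1,-0.19,-0.06,0.77,0,0,0, 1,-0.19,-0.06,0.77,0,0,0]' 20
python3 -m pendant '[0.1,0,0,0,0,0,0, 0.1,0,0,0,0,0,0, 0,0,0,0,0,0,0, 0,0,0,0,0,0,0, 0,0,0,0,0,0,0, 0,0,0,0,0,0,0, 0,0,0,0,0,0,0]' 20
```

```text
clock: 3.65
tool_pos: [0.4277, -0.0785, 0.1233]
eef_rot: [0.689, 0.725, 0.0, -0.0]
contact_force: [0.2, -0.0, 0.9]
opening: 1.002
finger_force: 0.0
clock: 4.35
tool_pos: [0.4273, -0.0803, 0.1232]
eef_rot: [0.69, 0.723, 0.0, 0.0]
contact_force: [-0.9, -0.1, -0.2]
opening: 0.395
finger_force: 0.0
```

```bash
python3 -m pendant '[0,0,0,0,0,0,0, 0,0,0,0,0,0,0, 0,0,0,0,0,0,0, 0,0,0,0,0,0,0, 0,0,0,0,0,0,0]' 20
```

```text
clock: 4.85
tool_pos: [0.4275, -0.0803, 0.1232]
eef_rot: [0.69, 0.723, 0.0, 0.0]
contact_force: [0.8, -0.8, -1.2]
opening: 0.16
finger_force: 20.0
```

```bash
python3 -m pendant '[0,0,0,0,0,0,0.08, 0,0,0,0,0,0,0.16, 0,0,0,0,0,0,0.24, 0,0,0,0,0,0,0.32, 0,0,0,0,0,0,0.40, 0,0,0,0,0,0,0.48, 0,0,0,0,0,0,0.56, 0,0,0,0,0,0,0.64, 0,0,0,0,0,0,0.72, 0,0,0,0,0,0,0.80, 0,0,0,0,0,0,0.845, 0,0,0,0,0,0,0.845]' 20
python3 - <<'E'
from h import *
s=r.get_state();print(s['moment'],s['q'].round(2),s['tool_pos'],R.from_quat(s['eef_rot']).as_matrix().round(3).tolist())
E
```

```text
clock: 6.05
tool_pos: [0.4274, -0.0802, 0.1232]
eef_rot: [0.989, 0.145, 0.0, 0.0]
contact_force: [0.7, -0.7, -1.0]
opening: 0.16
finger_force: 20.3
[-0.11810157  0.0797871   0.4565386 ] [-0.08  0.7   0.25  2.24 -0.65  0.27 -0.53] [ 0.42742803 -0.08023457  0.12318283] [[0.958, 0.288, 0.0], [0.288, -0.958, -0.0], [0.0, 0.0, -1.0]]
```

```bash
python3 -m pendant '[1,0,0,0,0,0,0, 1,0,0,0,0,0,0, 1,0,0,0,0,0,0, 1,0,0,0,0,0,0, 1,0,0,0,0,0,0, 1,0,0,0,0,0,0, 1,0,0,-0.2,0,0,0, 1,0,0,-0.4,0,0,0, 1,0,0,-0.6,0,0,0, 1,0,0,-0.9,0,0,0]' 20
python3 - <<'E'
from h import *
s=snap('scene','s2');cv2.imwrite('pics/s2b.png',cv2.resize(cv2.imread('pics/s2.png')[100:300,130:420],(800,552)))
s=r.get_state();print(s['clock'],s['tool_pos'])
E
```

```text
clock: 7.05
tool_pos: [0.4255, -0.0799, 0.2584]
eef_rot: [0.99, 0.144, -0.002, -0.001]
contact_force: [1.1, 0.5, 0.6]
opening: 0.996
finger_force: 0.0
7.1 [ 0.42900379 -0.08162836  0.26429062]
```

View pics/s2b.png

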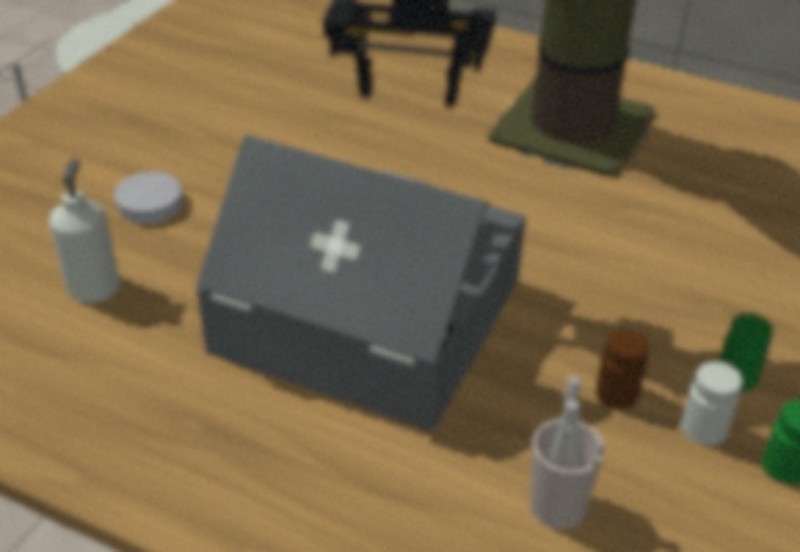

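The scene view shows the lid part-way up (front edge at roughly (245,140)–(490,205)), the knob released, and everything else still standing. I'll move towards the jar while it opens.

```bash
python3 -m pendant '[1,0.33,-0.87,0,0,0,-0.314, 1,0.33,-0.87,0,0,0,-0.314, 1,0.33,-0.87,0,0,0,-0.314, 1,0.33,-0.87,0,0,0,-0.314, 1,0.33,-0.87,0,0,0,-0.314]'
python3 -m pendant '[1,0.9,-0.5,0,0,0,0, 1,0.9,-0.5,0,0,0,0, 1,0.9,-0.5,0,0,0,0, 1,0.9,-0.5,0,0,0,0, 1,0.9,-0.5,0,0,0,0]'
python3 - <<'E'
from h import *
s=snap('top','t2');a=cv2.imread('pics/t2.png')
snap('scene','s3');b=cv2.imread('pics/s3.png')
cv2.imwrite('pics/t2b.png',np.vstack([cv2.resize(a[150:310,235:395],None,fx=2.5,fy=2.5,interpolation=cv2.INTER_CUBIC)])) 
c=cv2.resize(b[100:260,190:350],(400,400),interpolation=cv2.INTER_CUBIC)
cv2.imwrite('pics/t2b.png',np.hstack([cv2.imread('pics/t2b.png'),c]))
s=r.get_state();print(s['clock'],s['tool_pos'],rel([.5205,.3515,.15]),R.from_quat(s['eef_rot']).as_matrix().round(3).tolist())
E
```

```text
clock: 7.6
tool_pos: [0.4368, 0.06, 0.258]
eef_rot: [0.924, 0.383, -0.0, -0.0]
contact_force: [-0.3, -0.3, -0.2]
opening: 0.996
finger_force: 0.0
clock: 8.1
tool_pos: [0.48, 0.2073, 0.2577]
eef_rot: [0.924, 0.382, -0.0, 0.0]
contact_force: [-0.7, -0.7, 0.1]
opening: 0.999
finger_force: 0.0
8.2 [0.47973135 0.20465422 0.25810034] [ 0.88276085 -0.50579342  0.71869765] [[0.711, 0.703, -0.001], [0.703, -0.711, -0.002], [-0.002, 0.001, -1.0]]
```

View pics/t2b.png

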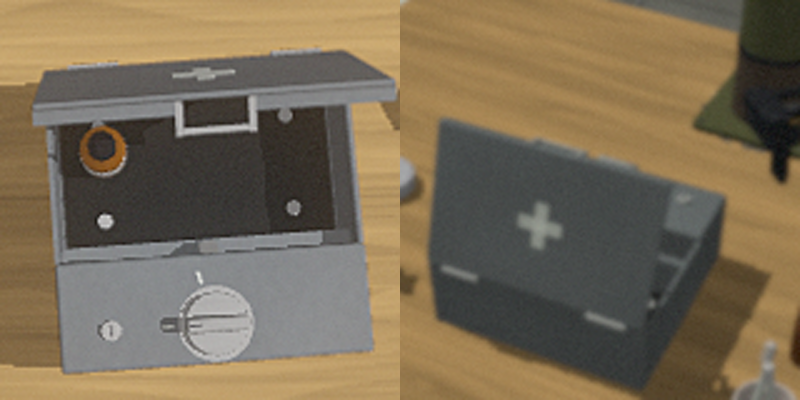

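The lid is nearly open and the knob bar is back home. The amber bottle's cap is at (102,146) in the left tile, the back-left of the well, so the right half is free. Next I'll go above the jar and check with the wrist camera.

```bash
python3 -m pendant '[1,0.89,-0.5,0.2,0,0,0, 1,0.89,-0.5,0.4,0,0,0, 1,0.89,-0.5,0.5,0,0,0, 1,0.89,-0.5,0.5,0,0,0, 1,0.89,-0.5,0.5,0,0,0]'
python3 - <<'E'
from h import *
print('amber',atz('top0',102/2.5+235-.3,146/2.5+150-.3,.088))
snap('wrist','w2');cv2.imwrite('pics/w2b.png',cv2.resize(cv2.imread('pics/w2.png'),(800,600)))
s=r.get_state();print(s['clock'],s['q'].round(2),s['tool_pos'],rel([.5205,.3515,.045]))
for z in(.085,.0):print(np.array(proj('w2',[.5205,.3515,z]))/.7)
E
```

```text
clock: 8.7
tool_pos: [0.5206, 0.355, 0.1807]
eef_rot: [0.924, 0.382, -0.002, 0.0]
contact_force: [-0.3, -0.7, 0.3]
opening: 1.004
finger_force: 0.0
amber [0.60243069 0.02569617 0.088     ]
8.75 [-0.9   0.81  0.45  1.62 -0.44  0.82 -1.06] [0.52157894 0.35266209 0.18230889] [-7.88074092e-03 -7.84605810e-05  9.15419712e-01]
[399.41781203 311.47584815]
[398.6648407  268.81760023]
```

View pics/w2b.png

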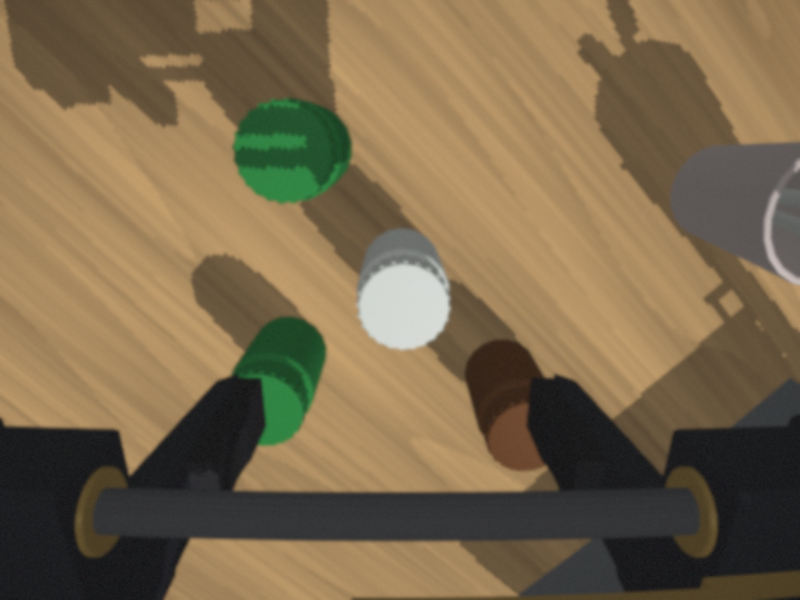

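```bash
python3 - <<'E'
from h import *
p=atz('w2',403*.7,306*.7,.085);print(p)
print(tri(('w2',403*.7,306*.7),('scene0',320+213*.3325-.33,195+121*.3325-.33)))
p=(p+np.array([.5205,.3515,0]))/2;p[2]=.045;print(rel(p))
E
```

```text
[0.52390498 0.35231178 0.085     ]
(array([0.52504457, 0.35284142, 0.09101441]), [np.float64(0.0010021398367980811), np.float64(0.0010021398367980338)])
[0.00208066 0.00599717 0.91539391]
```

```bash
python3 -m pendant '[1,0,0.01,0.3,0,0,0, 1,0,0.01,0.6,0,0,0, 1,0,0.01,0.8,0,0,0, 1,0,0.01,0.91,0,0,0, 0.5,0,0.01,0.91,0,0,0, 0.3,0,0.01,0.91,0,0,0, 0.3,0,0.01,0.91,0,0,0, 0.3,0,0.01,0.91,0,0,0, 0.3,0,0.01,0.91,0,0,0, 0.3,0,0.01,0.91,0,0,0, 0.3,0,0.01,0.91,0,0,0]' 15
```

```text
clock: 9.85
tool_pos: [0.5235, 0.354, 0.048]
eef_rot: [0.924, 0.382, 0.001, -0.0]
contact_force: [0.2, 0.3, 6.2]
opening: 0.582
finger_force: 15.0
```

```bash
python3 -m pendant '[0.3,0,0,-0.15,0,0,0, 0.3,0,0,-0.4,0,0,0, 0.3,0,0,-0.7,0,0,0, 0.3,0,0,-1,0,0,0, 0.3,0,0,-1,0,0,0, 0.3,0,0,-1,0,0,0]' 18
python3 -m pendant '[0.3,0,0,0,0,0,-0.08, 0.3,0,0,0,0,0,-0.17, 0.3,0,0,0,0,0,-0.26, 0.3,0,0,0,0,0,-0.35, 0.3,0,0,0,0,0,-0.44, 0.3,0,0,0,0,0,-0.53, 0.3,0,0,0,0,0,-0.62, 0.3,0,0,0,0,0,-0.70, 0.3,0,0,0,0,0,-0.76, 0.3,0,0,0,0,0,-0.76]'
python3 -m pendant '[0.3,0,0,0,0,0,-0.08, 0.3,0,0,0,0,0,-0.17, 0.3,0,0,0,0,0,-0.26, 0.3,0,0,0,0,0,-0.35, 0.3,0,0,0,0,0,-0.44, 0.3,0,0,0,0,0,-0.53, 0.3,0,0,0,0,0,-0.62, 0.3,0,0,0,0,0,-0.70, 0.3,0,0,0,0,0,-0.765, 0.3,0,0,0,0,0,-0.765]'
python3 - <<'E'
from h import *
s=r.get_state();print(s['clock'],s['q'].round(2),s['opening'],s['tool_pos'],rel([.5817,-.1419,.2]),R.from_quat(s['eef_rot']).as_matrix().round(3).tolist())
E
```

```text
clock: 10.45
tool_pos: [0.5227, 0.354, 0.1974]
eef_rot: [0.924, 0.382, 0.001, -0.0]
contact_force: [-1.0, 0.1, -1.7]
opening: 0.579
finger_force: 18.0
clock: 11.45
tool_pos: [0.5213, 0.353, 0.1945]
eef_rot: [0.55, 0.835, -0.002, -0.001]
contact_force: [0.5, 0.4, -2.2]
opening: 0.576
finger_force: 18.0
clock: 12.45
tool_pos: [0.5219, 0.3531, 0.1952]
eef_rot: [-0.018, 1.0, -0.001, -0.001]
contact_force: [-0.1, -0.6, -1.1]
opening: 0.581
finger_force: 18.0
12.45 [-0.54  0.75 -0.24  1.59  0.22  0.83  0.75] 0.5808219149100624 [0.52191013 0.3530564  0.19519476] [-0.28047191 -3.31186568 -0.02950073] [[-0.999, -0.036, -0.003], [-0.036, 0.999, -0.001], [0.003, -0.001, -1.0]]
```

```bash
python3 -m pendant '[0.3,0,-0.25,0,0,0,0, 0.3,0,-0.55,0,0,0,0, 0.3,0,-0.85,0,0,0,0, 0.3,0,-1,0,0,0,0, 0.3,0,-1,0,0,0,0]'
python3 -m pendant '[0.3,0,-0.3,0,0,0,0, 0.3,0,-0.6,0,0,0,0, 0.3,0,-0.9,0,0,0,0, 0.3,0,-1,0,0,0,0, 0.3,0,-1,0,0,0,0]'
python3 -m pendant '[0.3,0,-0.3,0,0,0,0, 0.3,0,-0.6,0,0,0,0, 0.3,0,-0.9,0,0,0,0, 0.3,0,-1,0,0,0,0, 0.3,0,-1,0,0,0,0]'
python3 - <<'E'
from h import *
snap('scene','s4');b=cv2.imread('pics/s4.png')
snap('wrist','w4');a=cv2.imread('pics/w4.png')
cv2.imwrite('pics/m4.png',np.hstack([cv2.resize(b[80:260,180:360],(400,400),interpolation=cv2.INTER_CUBIC),cv2.resize(a,(400,300)) if 0 else cv2.resize(a,(400,400))]))
s=r.get_state();print(s['clock'],s['q'].round(2),s['tool_pos'],rel([.5817,-.1419,.2]))
E
```

```text
clock: 12.95
tool_pos: [0.5284, 0.1979, 0.1958]
eef_rot: [-0.013, 1.0, -0.002, -0.001]
contact_force: [-0.5, -0.1, -1.9]
opening: 0.582
finger_force: 18.0
clock: 13.45
tool_pos: [0.534, 0.0516, 0.1962]
eef_rot: [-0.015, 1.0, -0.0, -0.001]
contact_force: [-0.3, 0.4, -1.3]
opening: 0.58
finger_force: 18.0
clock: 13.95
tool_pos: [0.5401, -0.0964, 0.1964]
eef_rot: [-0.017, 1.0, 0.0, 0.0]
contact_force: [0.3, -0.2, -1.0]
opening: 0.58
finger_force: 18.0
14.05 [ 0.28  0.66 -0.31  1.84  0.29  0.69  1.41] [ 0.54026454 -0.09233254  0.19666206] [-0.26271915 -0.34124182 -0.02305322]
```

View pics/m4.png

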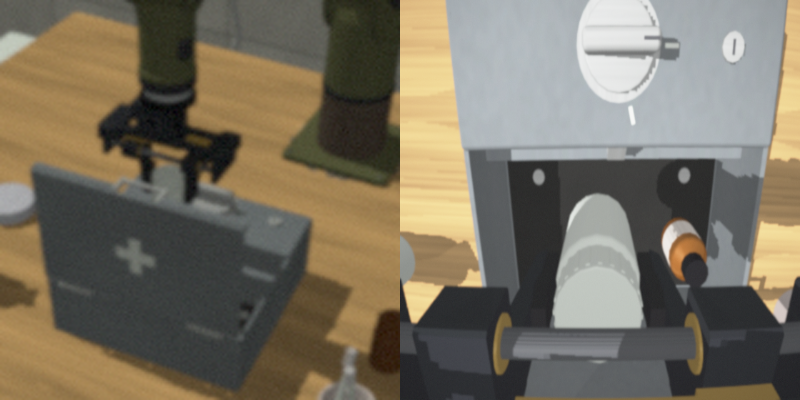

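The lid is upright and the jar hangs over the well. The wrist tile shows the amber bottle at (690,250) and the floor screws at (539,177) and (684,175). I'll triangulate the floor height with the top view.

```bash
python3 -m pendant '[0.3,-0.1,-0.15,0,0,0,0, 0.3,-0.26,-0.34,0,0,0,0, 0.3,-0.26,-0.34,0,0,0,0, 0.3,-0.26,-0.34,0,0,0,0]'
python3 - <<'E'
from h import *
g=lambda x,y:('t2',x/2.5+235-.3,y/2.5+150-.3); w=lambda x,y:('w4',(x-400)*1.4,y*1.05)
for a,b in [((105,221),(684,175)),((293,207),(539,177))]: print(tri(g(*a),w(*b)))
s=r.get_state();print(s['clock'],s['tool_pos'],rel([.5817,-.1419,.058]))
E
```

```text
clock: 14.45
tool_pos: [0.5812, -0.1423, 0.1965]
eef_rot: [-0.02, 1.0, 0.001, 0.0]
contact_force: [-0.7, 0.7, -2.5]
opening: 0.579
finger_force: 18.0
(array([0.53437768, 0.02558276, 0.0109629 ]), [np.float64(0.0009832559845419084), np.float64(0.0009832559845419902)])
(array([ 0.54226509, -0.17186957,  0.02073154]), [np.float64(6.360936981215476e-05), np.float64(6.360936981222421e-05)])
14.45 [ 0.58119408 -0.14230904  0.19647108] [-3.17739265e-03  4.33930824e-04  9.23145123e-01]
```

```bash
python3 -m pendant '[0.3,0,0,0.2,0,0,0, 0.3,0,0,0.4,0,0,0, 0.3,0,0,0.6,0,0,0, 0.3,0,0,0.75,0,0,0, 0.3,0,0,0.83,0,0,0, 0.3,0,0,0.86,0,0,0, 0.3,0,0,0.88,0,0,0, 0.3,0,0,0.88,0,0,0]'
python3 -m pendant '[0.3,0,0,0.01,0,0,0, 0.3,0,0,0.02,0,0,0, 0.3,0,0,0.03,0,0,0, 0.3,0,0,0.03,0,0,0]'
```

```text
clock: 15.25
tool_pos: [0.581, -0.145, 0.0654]
eef_rot: [-0.019, 1.0, 0.0, 0.001]
contact_force: [0.5, 0.2, -1.9]
opening: 0.578
finger_force: 18.0
clock: 15.65
tool_pos: [0.5804, -0.1456, 0.0602]
eef_rot: [-0.019, 1.0, 0.0, -0.0]
contact_force: [0.0, -0.1, -0.7]
opening: 0.583
finger_force: 18.0
```

```bash
python3 -m pendant '[0.3,0,0,0.01,0,0,0, 0.3,0,0,0.015,0,0,0, 0.3,0,0,0.015,0,0,0]'
python3 -m pendant '[0.3,0,0,0.007,0,0,0, 0.3,0,0,0.014,0,0,0, 0.3,0,0,0.014,0,0,0]'
```

```text
clock: 15.95
tool_pos: [0.5804, -0.1455, 0.0578]
eef_rot: [-0.019, 1.0, 0.0, -0.0]
contact_force: [0.1, -0.6, -1.6]
opening: 0.58
finger_force: 18.0
clock: 16.25
tool_pos: [0.5807, -0.1455, 0.056]
eef_rot: [-0.019, 1.0, -0.0, 0.0]
contact_force: [-1.2, 0.6, -0.1]
opening: 0.584
finger_force: 18.0
```

```bash
python3 -m pendant '[0.3,0,0,0.007,0,0,0, 0.3,0,0,0.012,0,0,0, 0.3,0,0,0.012,0,0,0]'
```

```text
clock: 16.55
tool_pos: [0.5808, -0.1455, 0.0559]
eef_rot: [-0.019, 1.0, -0.0, 0.001]
contact_force: [-3.0, 1.2, 12.8]
opening: 0.58
finger_force: 18.0
```

Contact with the floor at z 0.056. I'll relieve the pressure, open part way, and back out upward.

```bash
python3 -m pendant '[0.3,0,0,-0.01,0,0,0, 0.3,0,0,-0.01,0,0,0, 0.66,0,0,-0.01,0,0,0, 0.72,0,0,-0.01,0,0,0, 0.76,0,0,-0.01,0,0,0, 0.76,0,0,-0.01,0,0,0]'
python3 -m pendant '[0.76,0,0,-0.1,0,0,0, 0.76,0,0,-0.3,0,0,0, 0.76,0,0,-0.6,0,0,0, 0.76,0,0,-1,0,0,0, 0.76,0,0,-1,0,0,0, 0.76,0,0,-1,0,0,0]'
python3 -m pendant '[0.5,0.5,0,-0.5,0,0,0, 0.3,1,0,-1,0,0,0, 0.1,1,0,-1,0,0,0, 0,1,0,-1,0,0,0, 0,1,0,-1,0,0,0]'
python3 - <<'E'
from h import *
snap('wrist','w5');snap('top','t5')
cv2.imwrite('pics/m5.png',np.hstack([cv2.resize(cv2.imread('pics/t5.png')[150:310,235:395],(400,400),interpolation=cv2.INTER_CUBIC),cv2.resize(cv2.imread('pics/w5.png'),(400,400))]))
s=r.get_state();print(s['clock'],s['q'].round(2),s['tool_pos'])
E
```

```text
clock: 17.15
tool_pos: [0.5803, -0.1455, 0.0553]
eef_rot: [-0.019, 1.0, 0.0, -0.0]
contact_force: [0.3, -1.3, -0.3]
opening: 0.76
finger_force: 0.0
clock: 17.75
tool_pos: [0.5819, -0.1458, 0.2085]
eef_rot: [-0.019, 1.0, -0.001, 0.003]
contact_force: [-0.9, 0.2, -0.8]
opening: 0.76
finger_force: 0.0
clock: 18.25
tool_pos: [0.4277, -0.1517, 0.3571]
eef_rot: [-0.018, 1.0, -0.001, -0.0]
contact_force: [0.3, -0.1, 0.3]
opening: 0.332
finger_force: 0.0
18.35 [ 0.53  0.33 -0.41  1.87  0.16  0.97  1.66] [ 0.42973736 -0.15163261  0.35574178]
```

View pics/m5.png

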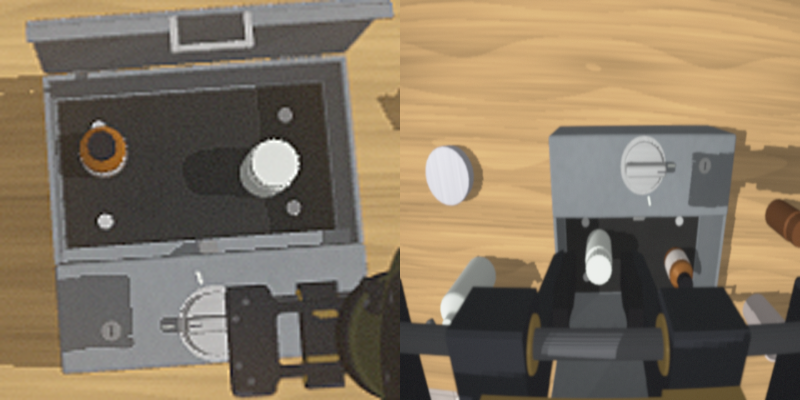

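The jar stands upright at the right of the well (272,165), the amber bottle hasn't moved (102,148), and the lid is upright. Now I'll go over and behind the lid with the fingers shut.

```bash
python3 -m pendant '[0,-0.3,0.2,0,0,0,0, 0,-0.6,0.4,0,0,0,0, 0,-0.9,0.56,0,0,0,0, 0,-1,0.56,0,0,0,0, 0,-1,0.56,0,0,0,0]' 20
python3 -m pendant '[0,-0.3,0,0,0,0,0, 0,-0.6,0,0,0,0,0, 0,-0.9,0,0,0,0,0, 0,-0.97,0,0,0,0,0, 0,-0.97,0,0,0,0,0, 0,-0.97,0,0,0,0,0]'
python3 - <<'E'
from h import *
s=r.get_state();print(s['clock'],s['q'].round(2),s['tool_pos'],rel([.7225,-.0653,.25]),R.from_quat(s['eef_rot']).as_matrix().round(3).tolist())
snap('scene','s6');cv2.imwrite('pics/s6b.png',cv2.resize(cv2.imread('pics/s6.png')[40:240,150:410],(520,400)))
E
```

```text
clock: 18.85
tool_pos: [0.5802, -0.0585, 0.3518]
eef_rot: [-0.021, 1.0, 0.001, -0.001]
contact_force: [-0.7, 0.4, -0.8]
opening: 0.005
finger_force: 0.0
clock: 19.45
tool_pos: [0.7217, -0.0566, 0.3537]
eef_rot: [-0.019, 1.0, -0.0, -0.002]
contact_force: [0.3, -0.2, 0.5]
opening: 0.007
finger_force: 0.0
19.45 [ 0.16  0.77 -0.37  1.02  0.26  1.39  1.45] [ 0.72173062 -0.0565951   0.35365567] [-0.00533465 -0.05797544  0.69104103] [[-0.999, -0.037, -0.003], [-0.037, 0.999, -0.0], [0.003, -0.0, -1.0]]
```

View pics/s6b.png

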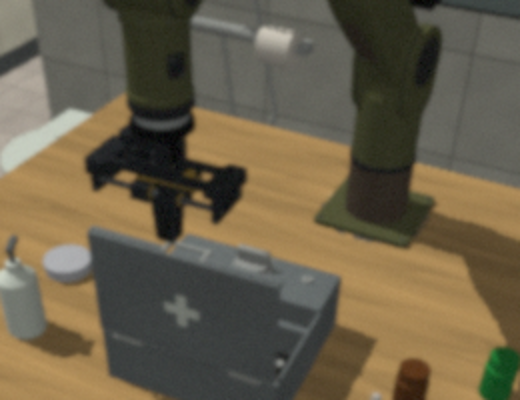

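```bash
python3 - <<'E'
from h import *
c,sn=np.cos(.046),np.sin(.046)
S=lambda x,y,z:[.5335+x*c-y*sn,-.0739+x*sn+y*c,z]
f=lambda X:(np.array(proj('s6',X))-[150,40])*2
print('tcp',f(r.get_state()['tool_pos']),'lid corners',f(S(.151,-.149,.293)),f(S(.151,.149,.293)),'edge mid',f(S(.151,0,.293)))
print(atz('s6',150+95/2,40+231/2,.293),S(.151,-.149,.293))
E
```

```text
tcp [168.91838087 235.97904729] lid corners [ 86.09935924 230.69955134] [279.76404044 286.79914993] edge mid [179.04810007 257.63427698]
[ 0.68584418 -0.20432834  0.293     ] [np.float64(0.6911918532470649), np.float64(-0.2157988351590884), 0.293]
```

The scene view shows the fingertips at (169,237) just behind the lid's top edge (mid about (179,255)), matching the projected positions. I'll go down behind the lid and sweep it.

```bash
python3 -m pendant '[0,0,-0.06,0.2,0,0,0, 0,0,-0.06,0.4,0,0,0, 0,0,-0.06,0.6,0,0,0, 0,0,-0.06,0.69,0,0,0, 0,0,-0.06,0.69,0,0,0, 0,0,-0.06,0.69,0,0,0]'
python3 -m pendant '[0,0.09,0,0,0,0,0, 0,0.17,0,0,0,0,0, 0,0.25,0,0,0,0,0, 0,0.33,0,0,0,0,0, 0,0.42,0,0.01,0,0,0, 0,0.51,0,0.02,0,0,0, 0,0.6,0,0.05,0,0,0, 0,0.68,0,0.08,0,0,0, 0,0.76,0,0.12,0,0,0, 0,0.84,0,0.17,0,0,0]'
```

```text
clock: 20.1
tool_pos: [0.7235, -0.0652, 0.2536]
eef_rot: [-0.019, 1.0, 0.0, 0.001]
contact_force: [-0.3, 0.0, 0.7]
opening: 0.0
finger_force: 0.0
clock: 21.1
tool_pos: [0.5992, -0.0698, 0.2292]
eef_rot: [-0.019, 1.0, -0.0, 0.004]
contact_force: [1.1, 0.4, -0.1]
opening: 0.004
finger_force: 0.5
```

```bash
python3 -m pendant '[0,0.09,0,0.07,0,0,0, 0,0.17,0,0.14,0,0,0, 0,0.24,0,0.2,0,0,0, 0,0.31,0,0.27,0,0,0, 0,0.37,0,0.35,0,0,0, 0,0.42,0,0.43,0,0,0, 0,0.47,0,0.52,0,0,0, 0,0.51,0,0.61,0,0,0, 0,0.51,0,0.61,0,0,0]'
python3 - <<'E'
from h import *
snap('scene','s7');cv2.imwrite('pics/s7b.png',cv2.resize(cv2.imread('pics/s7.png')[80:260,160:400],(533,400)))
E
```

```text
clock: 22.0
tool_pos: [0.523, -0.0726, 0.1363]
eef_rot: [-0.019, 1.0, -0.0, 0.002]
contact_force: [1.6, -0.3, 1.5]
opening: 0.005
finger_force: 1.0
```

View pics/s7b.png

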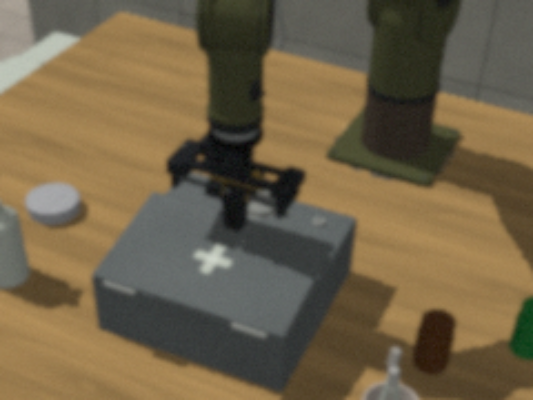

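The lid is almost shut, with the fingertips pressing near its front edge at (235,222). I'll press it the rest of the way.

```bash
python3 -m pendant '[0,0.01,0,0.05,0,0,0, 0,0.02,0,0.1,0,0,0, 0,0.03,0,0.14,0,0,0, 0,0.03,0,0.16,0,0,0, 0,0.03,0,0.175,0,0,0, 0,0.03,0,0.175,0,0,0]'
```

```text
clock: 22.65
tool_pos: [0.5174, -0.0729, 0.1104]
eef_rot: [-0.019, 1.0, -0.0, 0.001]
contact_force: [-1.1, 0.4, 12.6]
opening: 0.004
finger_force: 6.1
```

```bash
python3 -m pendant '[0,0,0,0.008,0,0,0, 0,0,0,0.008,0,0,0, 0,0,0,0.008,0,0,0]'
python3 -m pendant '[0,0,0,-0.1,0,0,0, 0,0,0,-0.4,0,0,0, 0,0,0,-0.8,0,0,0, 0,0,0,-1,0,0,0, 0,0,0,-1,0,0,0, 0,0,0,-1,0,0,0]'
python3 -m pendant '[0,0.3,1,-0.2,0,0,0, 0,0.3,1,-0.2,0,0,0, 0,0.3,1,-0.2,0,0,0, 0,0.3,1,-0.2,0,0,0, 0,0.3,1,-0.2,0,0,0, 0,0.3,1,-0.2,0,0,0, 0,0.3,1,-0.2,0,0,0, 0,0.3,1,-0.2,0,0,0]'
python3 - <<'E'
from h import *
snap('top','t8');snap('scene','s8')
cv2.imwrite('pics/m8.png',np.hstack([cv2.resize(cv2.imread('pics/t8.png'),(400,300)),cv2.resize(cv2.imread('pics/s8.png'),(400,300))]))
E
```

```text
clock: 22.95
tool_pos: [0.5174, -0.0729, 0.1103]
eef_rot: [-0.019, 1.0, -0.001, 0.002]
contact_force: [-2.6, 0.1, 23.3]
opening: 0.006
finger_force: 11.6
clock: 23.55
tool_pos: [0.5161, -0.0731, 0.2583]
eef_rot: [-0.019, 1.0, -0.0, 0.0]
contact_force: [-0.9, -0.1, -0.4]
opening: 0.008
finger_force: 0.0
clock: 24.35
tool_pos: [0.4658, 0.0736, 0.287]
eef_rot: [-0.017, 1.0, -0.0, -0.001]
contact_force: [0.9, -0.0, 0.1]
opening: 0.004
finger_force: 0.0
```

View pics/m8.png

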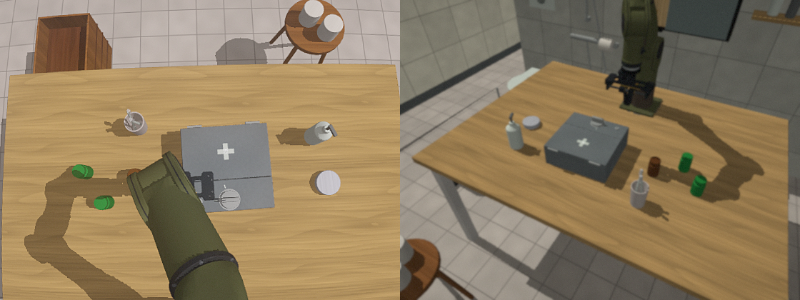

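The lid has stayed shut (225,152) for more than 1 s after release. All the bystanders are standing and the arm is touching nothing.

```bash
python3 -c "
from plant import r
print(r.finish_job())"
```

```text
the job is handed in; nothing more can be done
None
```

The white jar is upright in the safe beside the amber bottle, the lid is shut and held after I let go, nothing else was knocked over, and the job was handed in at about 24.5 s; no verdict came back.

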